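# Count along the sample rack and push the jar into the third gap

### The job

Starting above the first gap at the red-knobbed end, run a fingertip along the brass rail of the sample rack over the first and second gaps and stop above the third, touching the rail above each in turn and going no further along it. Then push the red-lidded jar across the bench, upright, into that third gap until it is fully home against the back stop, and leave it standing there. Only push it, never pick it up or knock it over, and leave the white-lidded jars, the wooden bung and the steel cup where they are.

Things in the scene. Friction and masses are not known exactly. Their poses are not given: they have to be found in the camera images.
- rack: Blue-painted wooden rack fixed on the bench, 416 mm long (its y): six gaps, each 60 mm wide, open above and to the front (its -x, towards the robot), no floor. Dividers 8 mm thick, 30 mm high, 68 mm apart, from x = -22 to 24 mm; 30 mm high back stop, face at x = 24 mm. Brass rail along the back at x = 30 mm. Origin: on the bench, mid-length, on the line of seated jar centres; x to its back, z up. Yaw up to 9 degrees.
- red_post: Fixed post with a red ball knob (28 mm across, top 98 mm above the bench) at one end of the rack, 222 mm from the rack's middle: the end where counting begins. It may be at either end. Origin at its foot on the bench.
- black_post: Fixed post of the same size with a black ball knob, at the other end of the rack. Origin at its foot on the bench.
- jar: The jar to push: loose round jar of amber glass with a red lid, 48 mm diameter, 46 mm high, about 0.2 kg, standing on the bench in front of the rack, 100 to 130 mm before the line of seated jar centres. Origin: centre of its underside, z up.
- jar_b: White-lidded green glass jar, 48 mm diameter, 46 mm high, standing in gap b; to be left alone. Origin: centre of its underside.
- jar_f: White-lidded green glass jar, 48 mm diameter, 46 mm high, standing in gap f; to be left alone. Origin: centre of its underside.
- bung: Loose turned dark-wood barrel bung, 52 mm across, 42 mm high, on the bench to the robot's left; to be left alone. Origin: centre of its underside.
- cup: Loose open steel tasting cup, 68 mm across, 80 mm high, on the bench to the robot's right; to be left alone. Origin: centre of its underside.
- gap_a (a point): Point on the bench in gap a (gaps a to f run from the rack's +y end to its -y end; this lettering is not the counting order, which begins at the red knob): where the centre of a 48 mm jar is when it stands in the middle of that gap against the back stop. Axes as the rack.
- rail_a: The 68 mm stretch of the brass rail above gap a, rigid, flush with its neighbours, flat top 20 mm wide, 70 mm above the bench, dark lines marking its ends. Origin: middle of its underside, 6 mm below the rail's flat top. Axes as the rack.
- gap_b (a point): Point on the bench in gap b (gaps a to f run from the rack's +y end to its -y end; this lettering is not the counting order, which begins at the red knob): where the centre of a 48 mm jar is when it stands in the middle of that gap against the back stop. Axes as the rack.
- rail_b: The 68 mm stretch of the brass rail above gap b, rigid, flush with its neighbours, flat top 20 mm wide, 70 mm above the bench, dark lines marking its ends. Origin: middle of its underside, 6 mm below the rail's flat top. Axes as the rack.
- gap_c (a point): Point on the bench in gap c (gaps a to f run from the rack's +y end to its -y end; this lettering is not the counting order, which begins at the red knob): where the centre of a 48 mm jar is when it stands in the middle of that gap against the back stop. Axes as the rack.
- rail_c: The 68 mm stretch of the brass rail above gap c, rigid, flush with its neighbours, flat top 20 mm wide, 70 mm above the bench, dark lines marking its ends. Origin: middle of its underside, 6 mm below the rail's flat top. Axes as the rack.
- gap_d (a point): Point on the bench in gap d (gaps a to f run from the rack's +y end to its -y end; this lettering is not the counting order, which begins at the red knob): where the centre of a 48 mm jar is when it stands in the middle of that gap against the back stop. Axes as the rack.
- rail_d: The 68 mm stretch of the brass rail above gap d, rigid, flush with its neighbours, flat top 20 mm wide, 70 mm above the bench, dark lines marking its ends. Origin: middle of its underside, 6 mm below the rail's flat top. Axes as the rack.
- gap_e (a point): Point on the bench in gap e (gaps a to f run from the rack's +y end to its -y end; this lettering is not the counting order, which begins at the red knob): where the centre of a 48 mm jar is when it stands in the middle of that gap against the back stop. Axes as the rack.
- rail_e: The 68 mm stretch of the brass rail above gap e, rigid, flush with its neighbours, flat top 20 mm wide, 70 mm above the bench, dark lines marking its ends. Origin: middle of its underside, 6 mm below the rail's flat top. Axes as the rack.
- gap_f (a point): Point on the bench in gap f (gaps a to f run from the rack's +y end to its -y end; this lettering is not the counting order, which begins at the red knob): where the centre of a 48 mm jar is when it stands in the middle of that gap against the back stop. Axes as the rack.
- rail_f: The 68 mm stretch of the brass rail above gap f, rigid, flush with its neighbours, flat top 20 mm wide, 70 mm above the bench, dark lines marking its ends. Origin: middle of its underside, 6 mm below the rail's flat top. Axes as the rack.
There are look-alikes about, which are no part of the job. Of the things that look like the jar, the smallest one is meant.

How it is judged (in metres and radians):
On the way, in this order (a step that is already met when the one before it is completed fails the run):
1. a fingertip touches the brass rail above the first gap, counted from the red-knobbed end (((y of red_post in the frame of rack above 0 m and (contact force between the fingers and rail_a above 0.3 N and not (contact force between the fingers and rail_b above 0.3 N))) or (not (y of red_post in the frame of rack above 0 m) and (contact force between the fingers and rail_f above 0.3 N and not (contact force between the fingers and rail_e above 0.3 N))))), for 0.05 s.
2. a fingertip touches the brass rail above the second gap, counted from the red-knobbed end (((y of red_post in the frame of rack above 0 m and (contact force between the fingers and rail_b above 0.3 N and not (contact force between the fingers and rail_c above 0.3 N))) or (not (y of red_post in the frame of rack above 0 m) and (contact force between the fingers and rail_e above 0.3 N and not (contact force between the fingers and rail_d above 0.3 N))))), for 0.05 s.
3. a fingertip touches the brass rail above the third gap, counted from the red-knobbed end (((y of red_post in the frame of rack above 0 m and (contact force between the fingers and rail_c above 0.3 N and not (contact force between the fingers and rail_d above 0.3 N))) or (not (y of red_post in the frame of rack above 0 m) and (contact force between the fingers and rail_d above 0.3 N and not (contact force between the fingers and rail_c above 0.3 N))))), for 0.05 s.
4. the red-lidded jar stands fully home in the third gap (((y of red_post in the frame of rack above 0 m and horizontal distance between jar and gap_c below 0.012 m) or (not (y of red_post in the frame of rack above 0 m) and horizontal distance between jar and gap_d below 0.012 m))), for 0.2 s.
At the end, for the whole second after the job is handed in: The red-lidded jar stands upright and still on the bench, its centre within 12 mm horizontally of the seated point of the third gap from the red-knobbed end (((y of red_post in the frame of rack above 0 m and horizontal distance between jar and gap_c below 0.012 m) or (not (y of red_post in the frame of rack above 0 m) and horizontal distance between jar and gap_d below 0.012 m)) and angle between jar's own z axis and vertical below 0.1 rad and height (world z) of jar below 0.005 m and linear speed of jar below 0.02 m/s); the robot touches nothing.
It fails at once if the fingertip runs on past the third gap onto the rail above the fourth ((y of red_post in the frame of rack above 0 m and contact force between the fingers and rail_d above 0.3 N) or (not (y of red_post in the frame of rack above 0 m) and contact force between the fingers and rail_c above 0.3 N)).
It fails at once if the red-lidded jar is lifted off the bench (height (world z) of jar above 0.015 m).
It fails at once if the red-lidded jar is tipped over (angle between jar's own z axis and vertical above 0.5 rad).
It fails at once if a white-lidded jar, the wooden bung or the steel cup is moved more than 15 mm (distance of any of jar_b, jar_f, bung, cup from where it was at the start of the episode above 0.015 m).
It also fails if it takes over 67 s, if anything falls off the work surface, if the arm or the gripper's body presses on something with over 40 N, if the wrist force passes 120 N, or if a joint passes its speed limit or range.

### The arm

A 7-joint arm with a two-finger parallel gripper is mounted at the origin on the work surface. World frame = base frame: x ahead of the robot, y to its left, z up, the work surface at z = 0. Lengths are in mm, angles in rad, forces in N, time in s.
With the tool pointing down it reaches from about 425 to 825 mm from the base axis. Payload 3.6 kg.
Tool frame: the origin (TCP) lies midway between the tips of the shut fingers; the grasp point (between the pads) lies 19 mm behind it; z points along the fingers, y is the line along which they close (so a half turn about z gives the same grasp; the last joint's range is limited). The gripper opens to 93 mm and grips with 3 to 60 N. Pads are 15 mm wide; open, the fingers measure 128 mm over their backs; the gripper's body (75 mm by 188 mm) begins 65 mm behind the grasp point.
Start: joints at [-1.268, 0.615, -0.013, 1.423, 0.008, 1.103, -0.04], TCP at [210.471, 614.95, 218.64] pointing down, gripper open.
Joint ranges: [-3.12, 3.12], [-0.3, 2.06], [-1.34, 1.32], [0.26, 2.42], [-1.36, 4.5], [0.01, 1.98], [-2.84, 2.84]. Speed limits (rad/s): [2.79, 2.79, 3.14, 3.14, 3.14, 3.14, 3.14].

### API

Orientations are given as a unit quaternion [w, x, y, z].
In Python, from rig import ctrl, viewer, close_job gives the robot as it stands.
- The arm moves only by the tool send_rows, never from a script. Its argument "series" is text: rows parted by semicolons, each of 7 numbers parted by spaces: the closure, from 0 (fully open) to 1 (shut), then the shift along the world's x, y, z in cm, then the turn, a rotation vector about the world's x, y, z in rad. In form: jaw dx dy dz wx wy wz; .... A call has 1 to 5 rows; each row is the pose to reach, as a shift and turn from the pose commanded when the call began; what a row does not reach only later rows make up. A row lasts 1/12 s, in which the tool goes at most 41.7 mm and 7.16 degrees, less where a joint would pass 70% of its speed; a pose out of reach is approached as far as the arm can. A call with a gripper value outside its range is refused whole. The fingers move at their own pace and stop on an object; "grip_force" is the grip in N (left out, the last holds). Time passes only in rows, so rows that repeat a pose let the fingers close. It gives the time, the measured TCP pose, the force, the opening and the grip force at its end, in the units of the state.
- ctrl.state(): the state, without advancing time (a new reading comes with each control period).
- viewer.grab_frame(name): name is "scene" or "side" or "wrist"; returns the picture (480x640x3 uint8, blue, green, red); there is no depth.
- viewer.camera_model(name): a dict with "intrinsics" (3x3 intrinsics, pixels), "rvec" (rotation vector, rad) and "tvec" (3), from world to camera coordinates, as OpenCV has them. Camera axes: x right, y down, z forward; pixel columns grow to the right and rows downward; lengths in mm; the calibration is good to about 2 mm. A picture is of the moment at which its call begins: read the wrist's pose just before it. camera_model takes no time and is no camera call; for the wrist camera it gives the pose at the moment of the call.
- close_job(): hands the job in; it is judged then, once.
The state is a dict: "time": time; "q": joint angles; "joint_vel": joint speeds; "effort": joint torques, N m; "tcp_pos": TCP position; "orientation": TCP orientation; "force": force on the tool from outside, world axes, zero at the start; "ft_torque": the same for the moment, N m; "opening": finger opening in mm; "finger_force": force on a finger pad.
Only numpy, scipy, OpenCV 4.12 (cv2) and the standard library are available. Lean on these libraries where they do the work, as an engineer would, in place of code of your own. Each camera call takes 0.05 s, during which the arm holds its last target. There are 200 camera calls.

## Working session

There is one attempt and no reset: what is moved stays moved. The work goes in short steps, Python scripts to look and compute and a tool call to move; the robot and the scene stay as the last step left them, time stands still between calls to the robot, and variables do not carry over. Pictures are saved under pics/ and viewed, at most 10 in all, crops included, and the job is handed in when it is done.

Besides the shell and the picture viewer there is one more tool, called in YAML: its name, and indented under it one key for each argument. send_rows: Moves the arm, as the interface text tells. Its arguments: {"type":"object","properties":{"series":{"type":"string"},"grip_force":{"type":"number"}},"required":["series"]}

```bash
mkdir -p pics; cat > h.py <<'E'
import numpy as np, cv2
from rig import ctrl, viewer
def grab(n,f):
    m=viewer.camera_model(n); im=viewer.grab_frame(n); cv2.imwrite('pics/'+f,im); return im,m
def ray(m,u,v):
    K=np.array(m['intrinsics'],float);R=cv2.Rodrigues(np.array(m['rvec'],float))[0];t=np.array(m['tvec'],float).ravel()
    d=R.T@np.linalg.solve(K,[u,v,1.]);return -R.T@t,d/np.linalg.norm(d)
def on(m,u,v,z):
    c,d=ray(m,u,v);return c+d*(z-c[2])/d[2]
def tri(*obs):
    A=np.zeros((3,3));b=np.zeros(3)
    for m,u,v in obs:
        c,d=ray(m,u,v);P=np.eye(3)-np.outer(d,d);A+=P;b+=P@c
    return np.linalg.solve(A,b)
def proj(m,p):
    return cv2.projectPoints(np.array(p,float).reshape(-1,1,3),np.array(m['rvec'],float),np.array(m['tvec'],float),np.array(m['intrinsics'],float),None)[0].reshape(-1,2)
E
python3 - <<'E'
from h import *
import pickle
d={}
for n in('scene','side'):
    im,m=grab(n,n+'0.png'); d[n]=m; print(n,ray(m,320,240))
s=ctrl.state();print(s['time'],s['tcp_pos'],s['orientation'],s['force'],s['opening'])
E
```

```text
scene (array([1136.16908634,  233.47502153,  670.84051263]), array([-0.67625235, -0.29586828, -0.67464414]))
side (array([ -81.03618836, -520.1315157 ,  771.13428945]), array([ 0.58395421,  0.49207703, -0.64564516]))
0.1 [210.25062353 614.2967786  217.61704497] [-1.74148878e-04  1.64095678e-01  9.86443738e-01 -1.15304800e-03] [ 0.79632237 -0.27228552 -0.21514199] 93.14472875937108
```

View pics/scene0.png

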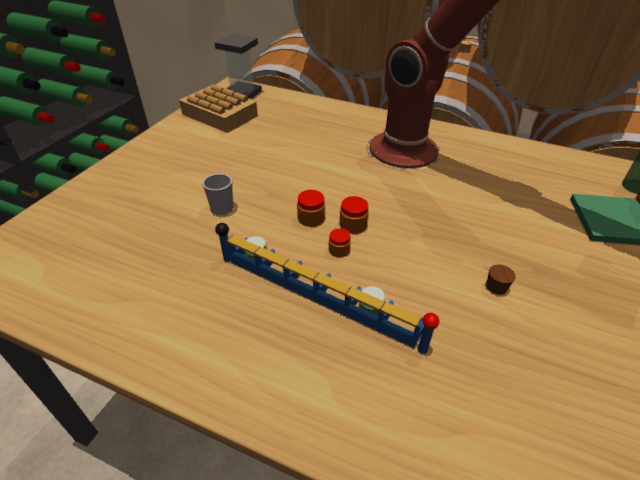

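View pics/side0.png

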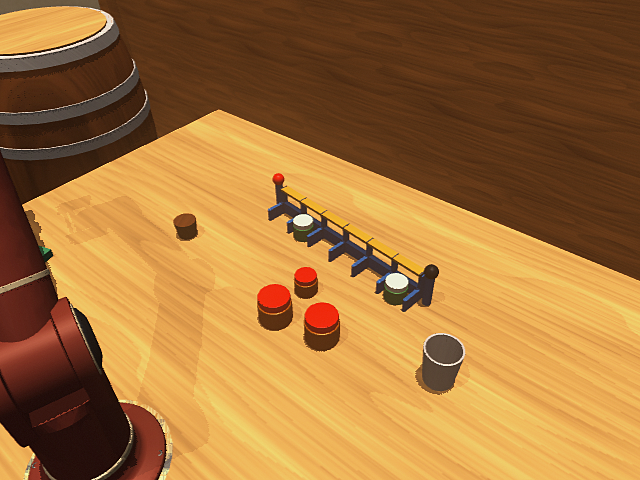

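The scene view shows the rack from (222,230, black knob) to (431,320, red knob). The small red jar is at (340,240), with two larger look-alikes at (311,207) and (354,213). In the side view the red knob is at (278,179), the black knob at (431,271) and the small jar at (306,280). Red is at the +y end, so the third gap is c.

```bash
cat > loc.py <<'E'
from h import *
def blobs(im,kind):
    hsv=cv2.cvtColor(im,cv2.COLOR_BGR2HSV);h,s,v=cv2.split(hsv)
    if kind=='red': mk=((h<5)|(h>175))&(s>220)&(v>140)
    if kind=='white': mk=(s<50)&(v>150)
    if kind=='brass': mk=(h>17)&(h<27)&(s>215)&(v>120)
    if kind=='black': mk=(v<45)
    n,l,st,c=cv2.connectedComponentsWithStats(mk.astype(np.uint8))
    return [(tuple(np.round(c[i],1).tolist()),st[i].tolist()) for i in range(1,n) if st[i][4]>25],mk,l
E
python3 - <<'E'
from loc import *
for n in('scene','side'):
    im=cv2.imread(f'pics/{n}0.png')
    for k in('red','white','brass','black'):
        b,_,_=blobs(im,k)
        print(n,k,[x for x in b if 150<x[0][0]<480 and 150<x[0][1]<400])
E
```

```text
scene red [((310.5, 197.6), [298, 190, 26, 16, 320]), ((354.3, 204.2), [342, 197, 26, 16, 326]), ((339.5, 235.1), [330, 229, 20, 13, 212]), ((430.9, 318.9), [424, 313, 15, 12, 129])]
scene white [((257.0, 240.8), [247, 237, 19, 10, 123]), ((374.5, 292.0), [363, 287, 22, 13, 171])]
scene brass []
scene black [((221.7, 229.9), [216, 223, 12, 16, 127]), ((229.7, 247.0), [225, 241, 10, 13, 50]), ((241.9, 263.8), [232, 256, 22, 16, 90]), ((257.2, 261.0), [254, 256, 7, 14, 50]), ((285.8, 272.8), [284, 269, 5, 9, 36]), ((315.2, 288.3), [312, 282, 7, 15, 46]), ((338.3, 306.3), [314, 295, 42, 25, 190]), ((379.6, 315.3), [377, 310, 7, 12, 48]), ((422.8, 339.0), [418, 327, 12, 27, 145]), ((412.9, 339.5), [407, 333, 10, 15, 55])]
side red [((278.2, 176.7), [273, 174, 11, 6, 50]), ((305.3, 274.3), [295, 267, 22, 15, 259]), ((273.5, 295.4), [258, 284, 32, 23, 583]), ((321.4, 314.8), [305, 303, 34, 25, 665])]
side white [((302.7, 219.7), [293, 214, 20, 13, 183]), ((396.4, 280.5), [386, 273, 22, 16, 278]), ((444.4, 349.5), [424, 333, 41, 33, 172])]
side brass []
side black []
```

```bash
python3 - <<'E'
from loc import *
M={n:viewer.camera_model(n) for n in('scene','side')};I={n:cv2.imread(f'pics/{n}0.png') for n in M}
def circ(n,u,v,kind):
    im=I[n][v-14:v+14,u-14:u+14].astype(int);b,g,r=im[...,0],im[...,1],im[...,2]
    mk=(r>2.2*g)&(r>60) if kind=='red' else (im.max(2)<75)&(b<1.6*r+12)
    nn,l,st,c=cv2.connectedComponentsWithStats(mk.astype(np.uint8));i=1+np.argmax(st[1:,4])
    x,y,w,h,a=st[i]; print(n,kind,u-14+x,v-14+y,w,h,a)
    return u-14+x+(w-1)/2, v-14+y+(min(h,w)-1)/2
rs=circ('scene',431,320,'red');rd=circ('side',278,179,'red');bs=circ('scene',222,230,'black');bd=circ('side',431,271,'black')
R=tri((M['scene'],*rs),(M['side'],*rd));B=tri((M['scene'],*bs),(M['side'],*bd))
print('red',R,'black',B,np.linalg.norm(R-B)); mid=(R+B)/2
d=(R-B)[:2]/np.linalg.norm((R-B)[:2]);yaw=np.arctan2(-d[0],d[1]);print('mid',mid,'yaw',yaw)
for nm,a,b in(('jar',(339.5,235.1),(305.3,274.3)),('b',(374.5,292),(302.7,219.7)),('f',(257,240.8),(396.4,280.5)),('big1',(310.5,197.6),(321.4,314.8)),('big2',(354.3,204.2),(273.5,295.4))):
    print(nm,tri((M['scene'],*a),(M['side'],*b)),on(M['scene'],*a,46),on(M['side'],*b,46))
E
```

```text
scene red 423 313 16 16 210
side red 273 173 11 12 105
scene black 216 223 13 14 136
side black 417 265 22 20 282
red [653.29102129 223.2398638   85.247376  ] black [ 594.02871448 -217.87440392   79.05901995] 445.12033647479325
mid [623.65986789   2.68272994  82.15319798] yaw -0.1335472007455066
jar [476.54207483  -9.88872996  44.05738632] [478.5324865  -9.0771826  46.       ] [475.07846722 -11.32601035  46.        ]
b [602.81420637 108.83051246  48.03273406] [599.12104961 110.57145363  46.        ] [605.41277607 107.70157608  46.        ]
f [ 569.22962908 -160.7612864    47.45880128] [ 566.55234485 -159.17683997   46.        ] [ 572.1707575  -162.36965078   46.        ]
big1 [ 402.2372921  -112.32381583   60.74774649] [ 384.53932096 -120.73194106   46.        ] [ 412.24339688 -103.79870947   46.        ]
big2 [383.62794689 -12.18280668  61.06752081] [365.12501275 -18.33345121  46.        ] [393.4531685   -1.29017431  46.        ]
```

send_rows:
  series: "1 2.1 -3.3 0.8 0 0 0.04; 1 4.2 -6.6 1.6 0 0 0.08; 1 6.3 -9.9 2.4 0 0 0.12; 1 8.4 -13.2 3.2 0 0 0.16; 1 10.5 -16.5 4 0 0 0.2"

```text
time: 0.52
tcp_pos: [316.0, 448.0, 258.5]
orientation: [-0.0, 0.064, 0.998, -0.001]
force: [0.9, -0.1, 0.3]
opening: 64.1
finger_force: 0.0
```

send_rows:
  series: "1 2.1 -3.3 0.8 0 0 0; 1 4.2 -6.6 1.6 0 0 0; 1 6.3 -9.9 2.4 0 0 0; 1 8.4 -13.2 3.2 0 0 0; 1 10.5 -16.5 4 0 0 0"

```text
time: 0.93
tcp_pos: [420.9, 282.9, 298.8]
orientation: [-0.0, 0.065, 0.998, -0.0]
force: [0.4, 0.4, 0.5]
opening: 30.9
finger_force: 0.0
```

send_rows:
  series: "1 2.1 -3.3 0 0 0 0; 1 4.2 -6.6 0 0 0 0; 1 6.3 -9.9 0 0 0 0; 1 6.3 -9.9 0 0 0 0; 1 6.3 -9.9 0 0 0 0"

```text
time: 1.35
tcp_pos: [484.4, 182.9, 298.2]
orientation: [-0.0, 0.068, 0.998, -0.001]
force: [0.0, 0.8, 0.2]
opening: 1.0
finger_force: 0.0
```

```bash
python3 - <<'E'
from loc import *
import pickle
s=ctrl.state();print(s['time'],s['tcp_pos'],s['orientation'],s['force'],s['opening'],s['q'])
im,m=grab('wrist','w1.png');pickle.dump(m,open('w1.pkl','wb'));print(ray(m,320,240))
E
```

```text
1.35 [484.44890193 182.89232549 298.18853973] [-2.81198613e-04  6.81520800e-02  9.97674657e-01 -7.02143276e-04] [0.03439066 0.77025675 0.16856038] 1.0445748119614144 [-0.4363025   0.33485032  0.0454535   1.67650061 -0.01538518  1.13173693
  1.04757284]
(array([403.86870126, 193.77168869, 464.11783312]), array([ 0.2866813 , -0.03192305, -0.957494  ]))
```

View pics/w1.png

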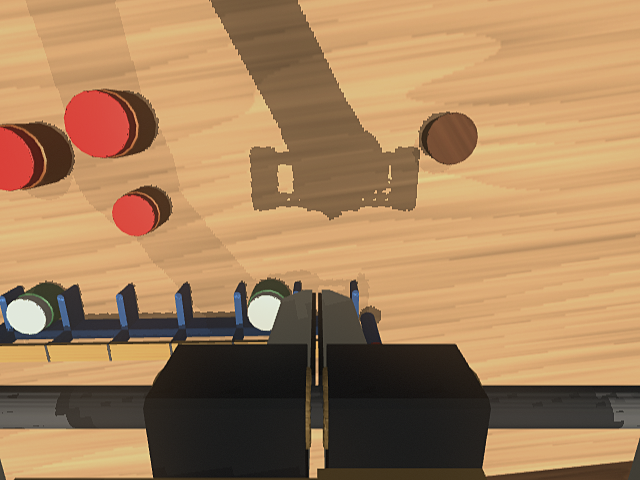

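The wrist view shows the jar lid at (134,214). The white lids are at (267,312), which is jar b, and (27,315), which is jar f. The dividers run along columns 5 to 355, and the rail lines are at (47,352), (109,352) and (170,352). Gap c lies between columns 182 and 238.

```bash
python3 - <<'E'
from loc import *
import pickle
m=pickle.load(open('w1.pkl','rb'));im=cv2.imread('pics/w1.png')
b,g,r=[im[...,i].astype(int) for i in range(3)]
# red lid and white lids: ellipse centres
for nm,mk,z in(('red',(r>180)&(g<110),46),('white',(r>190)&(g>190)&(b>180),46),('brass',(r>190)&(b<110)&(g>130),70)):
    mk=mk.astype(np.uint8); 
    if nm=='brass': mk[:330]=0
    cs,_=cv2.findContours(mk,cv2.RETR_EXTERNAL,cv2.CHAIN_APPROX_NONE)
    for c in cs:
        if cv2.contourArea(c)<150: continue
        if nm=='brass':
            x,y,w,h=cv2.boundingRect(c)
            ma=np.zeros_like(mk);cv2.drawContours(ma,[c],-1,1,-1);ys,xs=np.nonzero(ma)
            print(nm,x,y,w,h,'L',on(m,x-.5,ys[xs<x+3].mean(),70).round(1),'R',on(m,x+w-.5,ys[xs>x+w-4].mean(),70).round(1))
        else:
            e=cv2.fitEllipse(cv2.convexHull(c));p=on(m,*e[0],z)
            q=on(m,e[0][0]+e[1][1]/2,e[0][1],z);print(nm,np.round(e[0],1),np.round(e[1],1),p.round(1),'rad',np.linalg.norm(q-p).round(1))
# divider bright tops
hsv=cv2.cvtColor(im,cv2.COLOR_BGR2HSV)
mk=((b>1.5*r)&(b>110)).astype(np.uint8);mk[:270]=0;mk[345:]=0
n,l,st,c=cv2.connectedComponentsWithStats(mk)
for i in range(1,n):
    if st[i][4]>20:
        x,y,w,h,a=st[i];ys,xs=np.nonzero(l==i);t=ys<y+3
        print('div',st[i].tolist(),on(m,xs[t].mean(),y-.5,30).round(1),on(m,*c[i],30).round(1))
E
```

```text
red [133. 215.] [38.3 44.1] [475.8 -10.   46. ] rad 23.0
red [  2.9 158.3] [54.3 68.3] [ 401.5 -124.    46. ] rad 34.3
red [ 96.2 123.6] [60.5 70.9] [381.7 -21.4  46. ] rad 34.7
white [ 25.4 316.1] [32.  41.2] [ 573.2 -161.2   46. ] rad 23.2
white [264.6 312. ] [33.4 34.8] [604.4 107.   46. ] rad 19.6
brass 0 346 48 17 L [ 604.  -184.7   70. ] R [ 615.4 -134.    70. ]
brass 47 345 62 18 L [ 604.9 -131.6   70. ] R [620.8 -66.4  70. ]
brass 110 344 61 17 L [616.2 -64.   70. ] R [626.5   1.8  70. ]
div [352, 290, 7, 27, 115] [597.9 211.2  30. ] [610.6 210.3  30. ]
div [175, 293, 10, 33, 209] [574.3   8.9  30. ] [595.1   6.1  30. ]
div [234, 292, 9, 33, 205] [582.1  76.2  30. ] [602.3  73.7  30. ]
div [57, 295, 13, 32, 205] [ 558.5 -126.3   30. ] [ 578.5 -129.    30. ]
div [116, 294, 11, 33, 205] [566.5 -58.2  30. ] [587.  -61.4  30. ]
div [0, 296, 11, 35, 149] [ 550.8 -192.9   30. ] [ 570.5 -197.2   30. ]
```

send_rows:
  series: "1 3.2 -0.4 -2 0 0 0.02; 1 6.4 -0.8 -4 0 0 0.02; 1 9.6 -1.2 -6 0 0 0.02; 1 12.8 -1.6 -8 0 0 0.02; 1 15.9 -2.1 -10 0 0 0.02"

```text
time: 1.82
tcp_pos: [642.8, 168.1, 197.3]
orientation: [-0.001, 0.053, 0.999, 0.001]
force: [0.2, 0.9, 0.0]
opening: 0.6
finger_force: 0.0
```

send_rows:
  series: "1 0 0 -3 0 0 0; 1 0 0 -6 0 0 0; 1 0 0 -9 0 0 0; 1 0 0 -11 0 0 0; 1 0 0 -11 0 0 0"

```text
time: 2.23
tcp_pos: [637.5, 167.0, 82.9]
orientation: [-0.006, 0.053, 0.999, -0.001]
force: [-1.1, -0.4, -0.3]
opening: 0.6
finger_force: 0.0
```

```bash
python3 - <<'E'
from h import *
s=ctrl.state();print(s['time'],s['tcp_pos'],s['orientation'],s['force'])
a,ma=grab('scene','s2.png');b,mb=grab('side','d2.png')
a=cv2.resize(a[200:380,190:470],None,fx=1.7,fy=1.7);b=cv2.resize(b[140:320,240:460],None,fx=1.45,fy=1.7)
cv2.imwrite('pics/c2.png',np.hstack([a,b])) 
E
```

```text
2.2333 [637.52908472 166.96553981  82.87419987] [-5.88206135e-03  5.30206367e-02  9.98575633e-01 -9.58398619e-04] [-1.05912261 -0.43407926 -0.26461763]
```

View pics/c2.png

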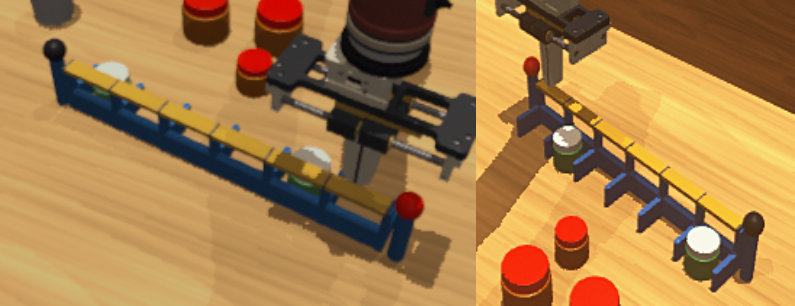

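The fingertip hangs just above the first stretch, slightly on the robot side: left panel about (360,180), right panel about (552,80). I'll let it settle before going on.

send_rows:
  series: "1 0 0 0 0 0 0; 1 0 0 0 0 0 0; 1 0 0 0 0 0 0"

```text
time: 2.58
tcp_pos: [643.5, 165.6, 90.7]
orientation: [0.002, 0.055, 0.999, 0.001]
force: [1.3, -0.3, 0.4]
opening: 0.6
finger_force: 0.0
```

```bash
python3 - <<'E'
from h import *
s=ctrl.state();print(s['time'],s['tcp_pos'],s['orientation'],s['force'])
for n in('scene','side'):
    m=viewer.camera_model(n); O=np.array([595,6.5]);ex=np.array([.993,-.117]);ey=np.array([.117,.993])
    im=cv2.imread('pics/%s2.png'%n[0].replace('s','s' if n=='scene' else 'd'))
    for y in(-204,-136,-68,0,68,136,204):
        for x in(20,40):
            p=proj(m,[*(O+x*ex+y*ey),70])[0];cv2.circle(im,tuple(int(round(v*8)) for v in p),8,(0,0,255),-1,cv2.LINE_AA,3)
    p=proj(m,[*(O+34*ey),0])[0];cv2.circle(im,tuple(int(round(v)) for v in p),2,(0,255,0),-1)
    cv2.imwrite('pics/o%s.png'%n,im)
a=cv2.imread('pics/oscene.png');b=cv2.imread('pics/oside.png')
cv2.imwrite('pics/c3.png',np.hstack([cv2.resize(a[220:360,210:440],(400,560)),cv2.resize(b[165:315,260:440],(400,560))]))
E
```

```text
2.5833 [643.5389105  165.57679028  90.65650209] [1.65847376e-03 5.46667519e-02 9.98503084e-01 6.22041056e-04] [ 1.26609904 -0.27846524  0.44338935]
```

View pics/c3.png

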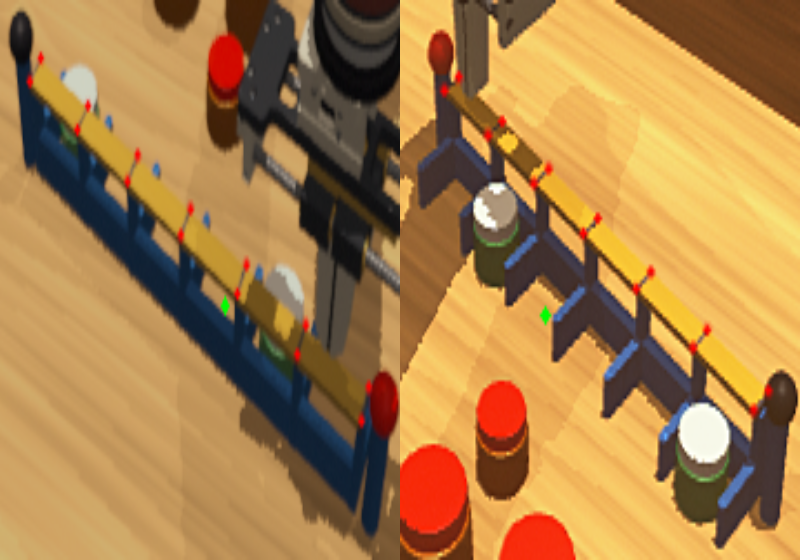

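The overlay of the fitted rack model (dots at the rail joints) matches the drawn joints in both views to a couple of mm. The tip is over the middle of the first stretch, so I'll come down slowly.

send_rows:
  series: "1 0 0 -0.6 0 0 0; 1 0 0 -1.1 0 0 0; 1 0 0 -1.5 0 0 0; 1 0 0 -1.7 0 0 0; 1 0 0 -1.8 0 0 0"

```text
time: 3.0
tcp_pos: [641.9, 164.8, 70.4]
orientation: [-0.001, 0.055, 0.998, -0.0]
force: [-2.1, -1.1, 6.7]
opening: 0.3
finger_force: 3.2
```

send_rows:
  series: "1 0 0 -0.1 0 0 0; 1 0 0 -0.15 0 0 0; 1 0 0 -0.2 0 0 0; 1 0 0 -0.25 0 0 0"

```text
time: 3.33
tcp_pos: [641.9, 164.7, 70.4]
orientation: [-0.001, 0.055, 0.998, -0.0]
force: [-5.5, -0.7, 14.8]
opening: 1.1
finger_force: 7.0
```

send_rows:
  series: "1 -0.1 -1.1 -0.0 0 0 0; 1 -0.2 -2.2 0 0 0 0; 1 -0.35 -3.3 0 0 0 0; 1 -0.5 -4.4 0 0 0 0; 1 -0.6 -5.5 0 0 0 0"

```text
time: 3.75
tcp_pos: [638.9, 113.6, 70.4]
orientation: [0.003, 0.054, 0.999, 0.003]
force: [0.9, 3.4, 5.7]
opening: 0.4
finger_force: 3.0
```

send_rows:
  series: "1 -0.1 -0.9 0 0 0 0; 1 -0.2 -1.8 0 0 0 0; 1 -0.3 -2.7 0 0 0 0; 1 -0.4 -3.6 0 0 0 0; 1 -0.5 -4.5 0 0 0 0"

```text
time: 4.17
tcp_pos: [634.2, 68.7, 70.4]
orientation: [0.003, 0.054, 0.999, 0.003]
force: [0.8, 4.7, 6.6]
opening: 0.4
finger_force: 3.2
```

send_rows:
  series: "1 -0.1 -0.8 0 0 0 0; 1 -0.2 -1.6 0 0 0 0; 1 -0.3 -2.3 0 0 0 0; 1 -0.35 -2.7 0 0 0 0; 1 -0.35 -2.7 0 0 0 0"

```text
time: 4.58
tcp_pos: [630.7, 39.7, 70.4]
orientation: [0.003, 0.055, 0.998, 0.002]
force: [1.5, 1.8, 7.0]
opening: 0.4
finger_force: 3.5
```

send_rows:
  series: "1 0 0 0 0 0 0; 1 0 0 0 0 0 0"

```text
time: 4.75
tcp_pos: [630.6, 39.7, 70.4]
orientation: [0.003, 0.055, 0.999, 0.001]
force: [0.9, 2.2, 7.6]
opening: 0.4
finger_force: 3.6
```

Contact was held over all three stretches, ending on the third only. Next: lift, turn a quarter turn and go to the jar's right side for the sideways push.

send_rows:
  series: "1 0 0 2 0 0 0; 1 0 0 5 0 0 0; 1 -1 -0.5 8 0 0 -0.12; 1 -4 -2 9 0 0 -0.24; 1 -7 -4 9 0 0 -0.36"

```text
time: 5.17
tcp_pos: [560.5, -0.4, 161.2]
orientation: [0.004, 0.234, 0.972, 0.002]
force: [-0.3, -0.1, -0.8]
opening: 0.4
finger_force: 0.0
```

send_rows:
  series: "0.83 -3 -1.5 0 0 0 -0.12; 0.83 -6 -3 0 0 0 -0.24; 0.83 -9 -4.5 0 0 0 -0.36; 0.83 -9 -5.5 0 0 0 -0.48; 0.83 -9 -5.7 0 0 0 -0.6"

```text
time: 5.58
tcp_pos: [466.0, -61.5, 158.6]
orientation: [0.0, 0.514, 0.858, -0.0]
force: [0.1, 0.5, -0.2]
opening: 16.0
finger_force: 0.0
```

send_rows:
  series: "0.83 0 0 0 0 0 -0.12; 0.83 0 0 0 0 0 -0.24; 0.83 0 0 0 0 0 -0.36; 0.83 0 0 0 0 0 -0.48; 0.83 0 0 0 0 0 -0.6"

```text
time: 6.0
tcp_pos: [468.2, -59.0, 158.3]
orientation: [0.0, 0.743, 0.669, 0.0]
force: [0.2, -0.1, -0.7]
opening: 15.6
finger_force: 0.0
```

send_rows:
  series: "0.83 0 0 0 0 0 0; 0.83 0 0 0 0 0 0; 0.83 0 0 0 0 0 0"

```text
time: 6.25
tcp_pos: [468.0, -59.0, 158.2]
orientation: [0.0, 0.74, 0.672, 0.0]
force: [0.3, 0.1, 0.5]
opening: 15.9
finger_force: 0.0
```

```bash
cat > st.py <<'E'
from h import *
from scipy.spatial.transform import Rotation as Ro
O=np.array([595,6.5]);ex=np.array([.993,-.117]);ey=np.array([.117,.993])
def rk(p): d=np.array(p[:2])-O; return np.array([d@ex,d@ey]).round(1)
def wd(x,y): return (O+x*ex+y*ey).round(1)
def show():
    s=ctrl.state();q=s['orientation'];R=Ro.from_quat([q[1],q[2],q[3],q[0]]).as_matrix()
    print(round(s['time'],2),'tcp',np.round(s['tcp_pos'],1),'rack',rk(s['tcp_pos']),'toolx',R[:,0].round(3),'tooly',R[:,1].round(3),'z',R[:,2].round(3),'open',s['opening'],'F',np.round(s['force'],1),'q',np.round(s['q'],2))
def jar(f):
    o=[]
    for n in('scene','side'):
        im,m=grab(n,n+f);b,g,r=[im[...,i].astype(int) for i in range(3)]
        k=((r>160)&(g<60)&(b<60)).astype(np.uint8)
        for c in cv2.findContours(k,0,1)[0]:
            a=cv2.contourArea(c);M=cv2.moments(c)
            if a>60:
                u,v=M['m10']/a,M['m01']/a;p=on(m,u,v,46);print(n,round(u),round(v),a,p.round(1),rk(p))
E
python3 -c "
from st import *
show()"
```

```text
6.25 tcp [468.  -59.  158.2] rack [-118.4  -79.9] toolx [0.096 0.995 0.   ] tooly [ 0.995 -0.096  0.   ] z [ 0.  0. -1.] open 15.925406711228971 F [0.3 0.1 0.5] q [-0.26  0.46  0.48  2.01 -0.3   0.74  0.31]
```

send_rows:
  series: "0.83 0.2 0 -4 0 0 -0.02; 0.83 0.2 0 -8 0 0 -0.02; 0.83 0.2 0 -11 0 0 -0.02; 0.83 0.2 0 -13.5 0 0 -0.02; 0.83 0.2 0 -14 0 0 -0.02"

```text
time: 6.67
tcp_pos: [467.7, -58.7, 14.9]
orientation: [-0.003, 0.747, 0.664, -0.002]
force: [-0.0, 1.2, 0.4]
opening: 16.0
finger_force: 0.0
```

send_rows:
  series: "0.83 0 0 0 0 0 0; 0.83 0 0 0 0 0 0"

```text
time: 6.83
tcp_pos: [470.6, -59.4, 18.9]
orientation: [0.0, 0.748, 0.664, 0.0]
force: [0.2, -0.2, 1.0]
opening: 16.1
finger_force: 0.0
```

```bash
python3 -c "
from st import *
show(); jar('4.png')
print(wd(-116,0),wd(-116,3))
a=cv2.imread('pics/scene4.png')[150:330,220:460];b=cv2.imread('pics/side4.png')[190:370,220:460]
cv2.imwrite('pics/c4.png',cv2.resize(np.hstack([a,b]),(800,300)))"
```

```text
6.83 tcp [470.6 -59.4  18.9] rack [-115.8  -80. ] toolx [0.118 0.993 0.   ] tooly [ 0.993 -0.118  0.001] z [ 0.001 -0.    -1.   ] open 16.071475679558628 F [ 0.2 -0.2  1. ] q [-0.11  0.69  0.29  2.12 -0.49  0.4   0.45]
scene 431 318 117.0 [616.4 222.3  46. ] [ -4.  216.8]
side 321 315 634.0 [ 412.1 -103.7   46. ] [-168.8 -130.8]
side 273 296 524.5 [392.4  -1.1  46. ] [-200.3  -31.3]
[479.8  20.1] [480.2  23.1]
```

View pics/c4.png

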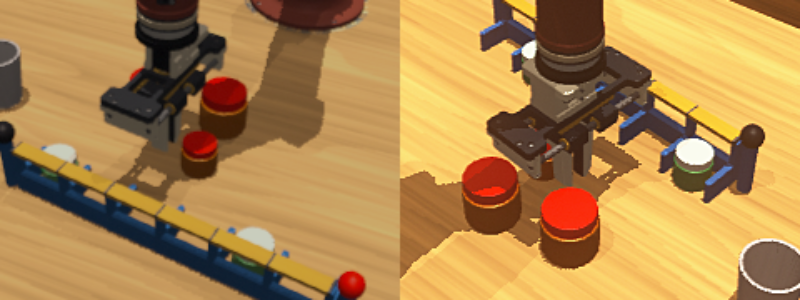

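The gripper stands just right of the small jar (left panel jar at (200,155), fingers at (165,140)), clear of both look-alikes. Now the sideways push of 83 mm along the rack's +y.

send_rows:
  series: "0.83 0.1 1 -0.2 0 0 0; 0.83 0.2 1.6 -0.2 0 0 0; 0.83 0.25 2.2 -0.2 0 0 0; 0.83 0.34 2.9 -0.2 0 0 0; 0.83 0.42 3.6 -0.2 0 0 0"

```text
time: 7.35
tcp_pos: [474.8, -23.0, 16.6]
orientation: [0.001, 0.748, 0.664, 0.0]
force: [-0.6, -2.9, 2.3]
opening: 15.6
finger_force: 1.4
```

send_rows:
  series: "0.83 0.08 0.7 0 0 0 0; 0.83 0.16 1.4 0 0 0 0; 0.83 0.25 2.1 0 0 0 0; 0.83 0.33 2.8 0 0 0 0; 0.83 0.41 3.5 0 0 0 0"

```text
time: 7.77
tcp_pos: [478.3, 12.6, 16.1]
orientation: [-0.0, 0.748, 0.664, -0.0]
force: [1.0, -1.9, 2.5]
opening: 16.0
finger_force: 1.4
```

send_rows:
  series: "0.83 0.08 0.6 0 0 0 0; 0.83 0.13 1.1 0 0 0 0; 0.83 0.13 1.1 0 0 0 0"

```text
time: 8.02
tcp_pos: [479.5, 25.0, 15.9]
orientation: [-0.001, 0.747, 0.665, 0.0]
force: [0.4, 0.0, -0.1]
opening: 15.9
finger_force: 0.0
```

```bash
python3 -c "
from st import *
show(); jar('5.png')"
```

```text
8.02 tcp [479.5  25.   15.9] rack [-116.8    4.8] toolx [0.116 0.993 0.001] tooly [ 0.993 -0.116 -0.001] z [-0.001  0.001 -1.   ] open 15.911001686640825 F [ 0.4  0.  -0.1] q [-0.3   0.71  0.31  2.1  -0.53  0.41  0.31]
scene 431 318 116.0 [616.3 222.2  46. ] [ -4.1 216.7]
scene 311 197 294.0 [ 383.9 -120.7   46. ] [-194.7 -151. ]
side 321 315 626.5 [ 412.1 -103.7   46. ] [-168.7 -130.9]
side 274 296 500.5 [392.   -3.6  46. ] [-200.4  -33.8]
```

send_rows:
  series: "0.83 -0.1 -1 0 0 0 0; 0.83 -0.3 -2.5 0 0 0 0; 0.83 -0.3 -2.5 4 0 0 0; 0.83 -0.3 -2.5 8 0 0 0; 0.83 -0.3 -2.5 12 0 0 0.12"

```text
time: 8.53
tcp_pos: [475.3, -3.5, 136.6]
orientation: [-0.001, 0.707, 0.707, -0.002]
force: [1.1, 1.5, -0.5]
opening: 16.1
finger_force: 0.0
```

send_rows:
  series: "0.83 -2 1 0 0 0 0.12; 0.83 -4 3 0 0 0 0.24; 0.83 -4 6 0 0 0 0.36; 0.83 -4 6 0 0 0 0.48; 0.83 -4 6 0 0 0 0.6"

```text
time: 8.95
tcp_pos: [435.8, 59.3, 136.2]
orientation: [-0.001, 0.462, 0.887, 0.0]
force: [0.4, -1.0, 0.5]
opening: 15.7
finger_force: 0.0
```

send_rows:
  series: "0.83 0 0 0 0 0 0.12; 0.83 0 0 0 0 0 0.24; 0.83 0 0 0 0 0 0.36; 0.83 0 0 0 0 0 0.48; 0.83 0 0 0 0 0 0.6"

```text
time: 9.37
tcp_pos: [436.1, 57.0, 136.0]
orientation: [-0.0, 0.182, 0.983, -0.0]
force: [-0.4, 0.4, -0.5]
opening: 16.0
finger_force: 0.0
```

send_rows:
  series: "0.83 0 0 0 0 0 0.12; 0.83 0 0 0 0 0 0.24; 0.83 0 0 0 0 0 0.25; 0.83 0 0 0 0 0 0.25; 0.83 0 0 0 0 0 0.25"

```text
time: 9.78
tcp_pos: [436.4, 57.4, 136.1]
orientation: [-0.0, 0.062, 0.998, -0.0]
force: [1.1, 0.5, -0.0]
opening: 15.7
finger_force: 0.0
```

```bash
python3 -c "
from st import *
show(); jar('6.png'); grab('wrist','w6.png');print(wd(-164,35),wd(-30,34))"
```

```text
9.78 tcp [436.4  57.4 136.1] rack [-163.5   32. ] toolx [-0.992  0.123  0.   ] tooly [ 0.123  0.992 -0.   ] z [-0. -0. -1.] open 15.723512089181472 F [ 1.1  0.5 -0. ] q [-0.21  0.42  0.04  2.11 -0.03  0.62  1.3 ]
scene 431 318 110.5 [616.  222.3  46. ] [ -4.4 216.8]
scene 367 247 188.5 [487.7  56.8  46. ] [-112.4   37.4]
scene 355 202 201.0 [357.7 -19.8  46. ] [-232.6  -53.9]
scene 311 197 291.0 [ 383.8 -121.    46. ] [-194.8 -151.3]
side 321 315 629.0 [ 412.1 -103.7   46. ] [-168.7 -130.9]
side 272 297 436.5 [388.4  -1.4  46. ] [-204.2  -32. ]
side 284 258 187.0 [484.6  54.4  46. ] [-115.2   34.6]
[436.2  60.4] [569.2  43.8]
```

send_rows:
  series: "0.83 0 0.2 -4 0 0 0; 0.83 0 0.2 -8 0 0 0; 0.83 0 0.2 -11 0 0 0; 0.83 0 0.2 -12 0 0 0; 0.83 0 0.2 -12 0 0 0"

```text
time: 10.35
tcp_pos: [434.8, 59.8, 13.7]
orientation: [-0.003, 0.06, 0.998, -0.001]
force: [0.6, 0.0, 0.6]
opening: 15.5
finger_force: 0.0
```

send_rows:
  series: "0.83 1 -0.12 0 0 0 0; 0.83 1.7 -0.2 0 0 0 0; 0.83 2.4 -0.28 0 0 0 0; 0.83 3.1 -0.36 0 0 0 0; 0.83 3.8 -0.44 0 0 0 0"

```text
time: 10.77
tcp_pos: [475.3, 55.5, 16.8]
orientation: [0.0, 0.06, 0.998, 0.0]
force: [-1.2, 0.0, -0.3]
opening: 15.4
finger_force: 0.4
```

send_rows:
  series: "0.83 0.8 -0.09 0 0 0 0; 0.83 1.6 -0.18 0 0 0 0; 0.83 2.4 -0.28 0 0 0 0; 0.83 3.2 -0.37 0 0 0 0; 0.83 3.6 -0.42 0 0 0 0"

```text
time: 11.18
tcp_pos: [512.2, 51.2, 16.2]
orientation: [0.001, 0.06, 0.998, 0.0]
force: [-0.7, 0.7, 0.8]
opening: 15.4
finger_force: 0.9
```

```bash
python3 -c "
from st import *
show(); jar('7.png')
a=cv2.imread('pics/scene7.png')[190:340,280:440];b=cv2.imread('pics/side7.png')[170:320,240:400]
cv2.imwrite('pics/c7.png',cv2.resize(np.hstack([a,b]),(800,375)))"
```

```text
11.18 tcp [512.2  51.2  16.2] rack [-87.5  34.7] toolx [-0.993  0.12  -0.002] tooly [0.12  0.993 0.   ] z [ 0.002  0.    -1.   ] open 15.40293941525609 F [-0.7  0.7  0.8] q [-0.16  0.71  0.02  2.   -0.03  0.43  1.34]
scene 431 318 117.0 [616.4 222.2  46. ] [ -4.  216.7]
scene 351 267 93.0 [556.   47.2  46. ] [-43.5  35.9]
scene 311 197 291.5 [ 383.9 -120.9   46. ] [-194.7 -151.3]
side 321 315 626.0 [ 412.1 -103.7   46. ] [-168.8 -130.8]
side 273 296 554.5 [393.1  -1.3  46. ] [-199.6  -31.4]
```

View pics/c7.png

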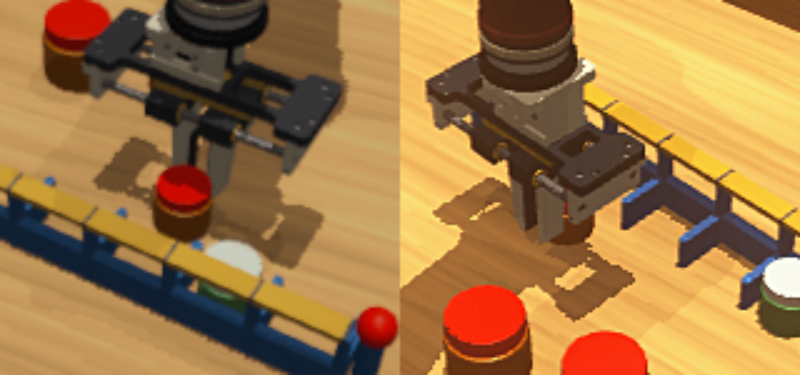

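The jar (left panel (183,200)) sits nestled between the two fingertips and upright, lined up with gap c. I'll push on.

send_rows:
  series: "0.83 0.7 -0.08 0 0 0 0; 0.83 1.4 -0.16 0 0 0 0; 0.83 2.1 -0.25 0 0 0 0; 0.83 2.8 -0.33 0 0 0 0; 0.83 3.5 -0.41 0 0 0 0"

```text
time: 11.7
tcp_pos: [546.6, 47.1, 16.1]
orientation: [0.0, 0.06, 0.998, -0.0]
force: [-0.7, -0.8, -0.3]
opening: 15.5
finger_force: 0.5
```

send_rows:
  series: "0.83 0.5 -0.06 0 0 0 0; 0.83 0.9 -0.1 0 0 0 0; 0.83 1.3 -0.15 0 0 0 0; 0.83 1.6 -0.19 0 0 0 0; 0.83 1.7 -0.2 0 0 0 0"

```text
time: 12.12
tcp_pos: [563.1, 45.2, 16.1]
orientation: [0.0, 0.06, 0.998, -0.0]
force: [-2.1, -0.5, -0.1]
opening: 15.4
finger_force: 0.5
```

```bash
python3 -c "
from st import *
show(); jar('8.png')"
```

```text
12.12 tcp [563.1  45.2  16.1] rack [-36.2  34.7] toolx [-0.993  0.12  -0.001] tooly [0.12  0.993 0.   ] z [ 0.001 -0.    -1.   ] open 15.401062924390326 F [-2.1 -0.5 -0.1] q [-0.13  0.76  0.02  1.86 -0.03  0.53  1.36]
scene 431 319 119.0 [616.5 222.4  46. ] [ -3.9 216.9]
scene 311 197 294.0 [ 383.9 -120.7   46. ] [-194.7 -151. ]
side 321 315 625.0 [ 412.1 -103.7   46. ] [-168.8 -130.8]
side 273 295 553.5 [393.1  -1.2  46. ] [-199.6  -31.3]
```

Next, push on in small steps until the back stop shows in the force.

send_rows:
  series: "0.83 0.2 -0.02 0 0 0 0; 0.83 0.35 -0.04 0 0 0 0; 0.83 0.5 -0.06 0 0 0 0; 0.83 0.5 -0.06 0 0 0 0"

```text
time: 12.55
tcp_pos: [567.8, 44.7, 16.2]
orientation: [0.0, 0.06, 0.998, -0.0]
force: [-1.2, 0.2, 0.7]
opening: 15.7
finger_force: 0.5
```

send_rows:
  series: "0.83 0.15 -0.02 0 0 0 0; 0.83 0.3 -0.04 0 0 0 0; 0.83 0.3 -0.04 0 0 0 0"

```text
time: 12.8
tcp_pos: [568.6, 44.5, 16.0]
orientation: [-0.002, 0.06, 0.998, -0.0]
force: [-5.7, 0.2, 2.7]
opening: 15.7
finger_force: 2.6
```

send_rows:
  series: "0.83 0.15 -0.02 0 0 0 0; 0.83 0.2 -0.02 0 0 0 0"

```text
time: 12.97
tcp_pos: [568.7, 44.5, 15.9]
orientation: [-0.004, 0.06, 0.998, -0.0]
force: [-8.3, 1.1, 7.5]
opening: 15.5
finger_force: 4.3
```

send_rows:
  series: "0.83 -0.8 0.1 0 0 0 0; 0.83 -2 0.25 0 0 0 0; 0.83 -5 0.6 0 0 0 0; 0.83 -6 0.7 3 0 0 0; 0.83 -8 1 7 0 0 0"

```text
time: 13.38
tcp_pos: [493.6, 53.4, 82.1]
orientation: [-0.001, 0.06, 0.998, -0.001]
force: [1.7, -0.1, 1.0]
opening: 15.7
finger_force: 0.0
```

send_rows:
  series: "0.83 -2 0.2 4 0 0 0; 0.83 -3 0.3 8 0 0 0; 0.83 -3 0.3 12 0 0 0; 0.83 -3 0.3 12 0 0 0; 0.83 -3 0.3 12 0 0 0"

```text
time: 13.8
tcp_pos: [467.0, 57.1, 206.3]
orientation: [0.005, 0.06, 0.998, 0.001]
force: [0.2, -0.5, -0.7]
opening: 15.6
finger_force: 0.0
```

```bash
python3 -c "
from st import *
show(); jar('9.png'); im,m=grab('wrist','w9.png')
b,g,r=[im[...,i].astype(int) for i in range(3)]
for c in cv2.findContours(((r>150)&(g<90)).astype(np.uint8),0,1)[0]:
    if cv2.contourArea(c)>150: e=cv2.fitEllipse(c);p=on(m,*e[0],46);print('w',np.round(e[0]),np.round(e[1]),p.round(1),rk(p))
a=cv2.imread('pics/scene9.png')[220:340,270:430]
cv2.imwrite('pics/c9.png',np.hstack([cv2.resize(a,(400,300)),cv2.resize(im,(400,300))]))"
```

```text
13.8 tcp [467.   57.1 206.3] rack [-133.    35.2] toolx [-0.993  0.12  -0.01 ] tooly [0.12  0.993 0.003] z [ 0.01   0.001 -1.   ] open 15.58714707739476 F [ 0.2 -0.5 -0.7] q [-0.2   0.35  0.04  1.95 -0.02  0.83  1.3 ]
scene 431 318 109.5 [615.9 222.4  46. ] [ -4.5 216.9]
scene 342 278 102.5 [591.6  42.3  46. ] [-7.6 35.1]
scene 354 204 302.0 [364.7 -18.   46. ] [-225.8  -51.3]
scene 311 197 291.0 [ 383.8 -121.    46. ] [-194.8 -151.3]
side 321 315 628.0 [ 412.1 -103.8   46. ] [-168.7 -130.9]
side 273 296 560.0 [392.9  -1.3  46. ] [-199.7  -31.4]
side 325 233 178.5 [598.6  39.1  46. ] [-0.3 32.8]
w [544. 435.] [13. 31.] [700.4 248.4  46. ] [ 76.4 252.6]
w [317. 366.] [40. 45.] [598.7  40.5  46. ] [-0.3 34.2]
w [ 79. 170.] [74. 88.] [ 401.7 -122.4   46. ] [-176.9 -150.6]
w [208. 127.] [81. 89.] [381.9 -16.7  46. ] [-208.9  -48. ]
```

View pics/c9.png

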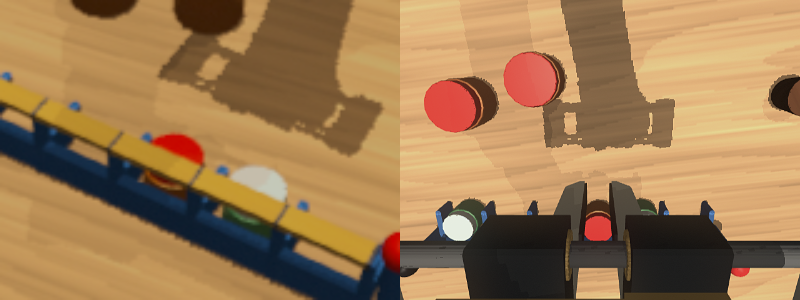

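The jar stands upright against the back stop in gap c, next to the white jar in gap b. The wrist and side views put it within about 2 mm of the seated point. The arm is clear.

```bash
python3 -c "
from rig import close_job
print(close_job())"
```

```text
the job is handed in; nothing more can be done
None
```

The job is handed in at about 14 s of robot time: the fingertip ran along the rail over the first, second and third gaps from the red knob, then the red-lidded jar was pushed upright into the third gap (gap c), measured within about 2 mm of its seated point; the judge returned no verdict.

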